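Brush out the grinder wheel hub and press its dust cap home

ROBOT

A 7-joint arm with a two-finger parallel gripper is mounted at the origin on the work surface. World frame = base frame: x ahead of the robot, y to its left, z up, the work surface at z = 0. Lengths are in m, angles in rad, forces in N, time in s.
With the tool pointing down it reaches from about 0.4 to 0.85 m from the base axis. Payload 4.5 kg.
Tool frame: the origin (TCP) lies on the centre line of the jaws, within the pads' length; the fingertips stand r.tcp_to_tips ahead of it and the grasp point (between the pads) lies 11 mm behind it (r.tcp_to_tips is the distance from the TCP to the fingertips, in m); y points along the fingers, x is the direction in which the jaws open and shut, and the axes are right-handed (so a half turn about y gives the same grasp; the last joint's range is limited). The gripper opens to 88 mm and grips with 3 to 60 N. Pads are 18 mm wide; open, the fingers measure 123 mm over their backs; the gripper's body (75 mm by 187 mm) begins 45 mm behind the grasp point.
Start: joints at [-1.187, 0.689, -0.195, 1.565, 0.157, 0.902, -0.215], TCP at [0.214, 0.587, 0.21] pointing down, gripper open.
Joint ranges: [-3.01, 3.01], [-0.46, 2.08], [-1.47, 1.51], [0.13, 2.56], [-1, 4.14], [0.04, 2.09], [-2.66, 2.66]. Speed limits (rad/s): [2.57, 2.57, 3.14, 3.14, 3.14, 3.14, 3.14].

INTERFACE

Orientations are given as a unit quaternion [x, y, z, w].
In Python, from plant import r gives the robot as it stands. The module is installed in compiled form; this text tells all that it offers.
- The arm moves only by the shell command python3 -m inch 'ROWS' [OPENING] [FORCE]. ROWS is text: rows parted by semicolons, each of 4 numbers parted by spaces: the shift along the tool's x, y, z in mm, then the turn about the tool's y in degrees. In form: x y z spin; .... A call has 1 to 10 rows; each row is the pose to reach, as a shift and turn from the pose commanded when the call began, along the tool's axes at that moment; what a row does not reach only later rows make up. A row lasts 1/10 s, in which the tool goes at most 50 mm and 8.59 degrees, less where a joint would pass 70% of its speed; a pose out of reach is approached as far as the arm can. A call with a gripper value outside its range is refused whole. OPENING is the gripper command: -1 is shut, 1 is fully open, values between are in proportion, set as the call begins (- or left out, the last holds). The fingers move at their own pace and stop on an object; FORCE is the grip in N (left out, the last holds). Time passes only in rows, so rows that repeat a pose let the fingers close. It gives the time, the measured TCP pose, the force and the opening at its end, in the units of the state.
- r.get_state(): the state, without advancing time (a new reading comes with each control period).
- r.snapshot(name): name is "side" or "top" or "wrist"; returns a dict with "frame" (420x560x3 uint8, red, green, blue), "intrinsics" (3x3 intrinsics, pixels), "dist_coeffs" ([k1, k2, p1, p2, k3] as OpenCV has them; the pictures are not rectified), "R" (3x3) and "t" (3): a world point X has camera coordinates R X + t. Camera axes: x right, y down, z forward; pixel columns grow to the right and rows downward; lengths in m; the calibration is good to about 2 mm. A picture is of the moment at which its call begins. There is no depth.
- r.finish_job(): hands the job in, once; it reports no verdict.
Trained networks look in the newest picture that a camera, given by its name, has taken for a name from the list of things; names that differ only in an ending like _2 or _b are one class to them, and where a whole thing is asked for, a point or a joint stands for the part that bears it (a point fixed in the world has none). Each returns a list of dicts, best first, with "p" (0 to 1); they miss things now and then, are a little off and sometimes report something else, mostly with a low value. They report only what shows in the picture. A call takes as long as a camera call. They do not tell look-alikes from the thing itself.
- r.trace(camera, name): "region" (420x560 bool, what is visible of it) and "centre" ([row, column] in pixels, amid what is visible of it).
- r.tip_of(camera, name): "centre" ([row, column] in pixels: a listed point, or the origin of a listed thing).
The state is a dict: "clock": time; "q": joint angles; "qd": joint speeds; "joint_torque": joint torques, N m; "tool_pos": TCP position; "eef_rot": TCP orientation; "contact_force": force on the tool from outside, world axes, zero at the start; "moment": the same for the moment, N m; "opening": opening from 0.0 (shut) to 1.0 (fully open).
Only numpy, scipy, OpenCV 4.12 (cv2) and the standard library are available. Lean on these libraries where they do the work, as an engineer would, in place of code of your own. Each camera call takes 0.05 s, during which the arm holds its last target.

TASK

Clean out the hub of the grinder's idler wheel: take the red-handled brush from its stand, run it down to the bottom of the hub bore and back up to the mouth twice, and stand it back in its stand. Then press the yellow dust cap onto the hub until it clicks past the spring ring, keep pushing until it sits fully home and level, and finish while you are still holding it firmly pressed down - do not let go. Leave the workpiece, the caliper and the deburring tool where they lie.

Things in the scene. Friction and masses are not known exactly. Their poses are not given: they have to be found in the camera images.
- wheel: Idler wheel of a belt grinder, aluminium with a black rubber tyre, 140 mm across, 50 mm thick, lying on its side and fixed to the bench (it cannot move). Origin: centre of its underside, z up along the axis. In its middle a tubular hub nose stands up to 74 mm above the bench: 37 mm outside diameter, rounded rim, blind bore 30 mm wide and 57 mm deep. The wheel face round it is hollowed out.
- hub_mouth (a point): Centre of the hub nose's rim, 74 mm above the bench; z up along the bore. Round the nose, its centre line 7.6 mm below this rim, runs a sprung steel ring in eight pieces (wire 4 mm thick, 44 mm outside diameter) that can be squeezed inwards by the cap's bead.
- hub_floor (a point): Centre of the floor of the hub bore, 57 mm below the rim.
- cap: Yellow hard-plastic dust cap, about 40 g, standing open side down on the bench. Origin: centre of its lower rim, z up. Skirt 53 mm in diameter, 16.5 mm high with a flat shoulder on top; on it a round crown, 34 mm in diameter, its top 47 mm above the rim. Inside 47 mm wide, 14 mm deep, with a round snap bead 2.5 mm above the lower rim that narrows the mouth to 40 mm. Any turn about z will do.
- cap_crown (a point): Centre of the crown, 39 mm above the cap's rim: grip here, fingertips clear of the shoulder (22.5 mm below). Pushed straight down over the nose, the bead meets the ring with the cap's rim about 6 mm below the hub rim and passes it at about 12 N (more if tilted or off-centre); then the force drops (click) and the cap goes down until its roof rests on the nose, rim 14 mm below the hub rim.
- stand: Brush stand, fixed: a blue upright tube (bore 30 mm, widening to 40 mm at its mouth, which is 75 mm above the bench) on a dark steel foot 80 x 80 x 10 mm. Origin at the centre of the foot's underside, z up.
- stand_floor (a point): Centre of the floor inside the stand's tube, 10 mm above the bench; the brush's lower end stands here.
- brush: Round twisted-wire tube brush, 168 mm long, about 75 g, standing upright in the stand, bristles down. Origin: centre of its lower end, z up along the brush. Bristle head 30 mm wide (bristles give way; solid core 22 mm wide) from 0 to 60 mm, wire stem 7 mm thick up to 90 mm, red round handle 22 mm in diameter from 104 to 160 mm above the lower end. Grip it about 135 mm above the lower end.
- workpiece: Ground aluminium block with a step, 90 x 60 mm, 24 mm high (36 mm at the step), 0.4 kg. Leave it alone. Origin at the centre of its underside.
- caliper: Digital caliper lying flat, 230 mm long, 70 mm across the jaws, 10 mm thick, black display body. Leave it alone. Origin on the bench under the middle of its beam, x along the beam away from the jaws.
- deburrer: Deburring tool lying flat: knurled aluminium handle 13 mm thick, 100 mm long, with a thin hooked steel blade, 135 mm in all. Leave it alone. Origin on the bench, x along the handle towards the blade.
Mind the look-alikes: they are no part of the job. Several things have the shape of the cap; the one meant has the colours described above.

How it is judged:
On the way, in this order (a step that is already met when the one before it is completed fails the run):
1. the brush is at the bottom of the hub bore (z of brush in the frame of hub_floor below 0.012 m and horizontal distance between brush and hub_floor below 0.01 m), for 0.05 s.
2. the brush has been drawn up towards the mouth (z of brush in the frame of hub_floor above 0.035 m and horizontal distance between brush and hub_floor below 0.03 m), for 0.05 s.
3. the brush is at the bottom of the bore a second time (all of step 1), for 0.05 s.
4. the brush has been drawn up a second time (all of step 2), for 0.05 s.
5. the brush stands in its stand again, let go (horizontal distance between brush and stand_floor below 0.012 m and z of brush in the frame of stand_floor below 0.008 m and angle between brush's own z axis and vertical below 0.25 rad and contact force between the fingers and brush below 0.1 N), for 0.2 s.
At the end, for the whole second after the job is handed in: The cap is snapped past the spring ring with its lower rim at least 12 mm below the hub rim (14 mm is home), centred within 4 mm and level within 4.5 degrees, still touched by the robot and pressed against the hub with more than 4 N through the last second; the brush stands in its stand (z of cap in the frame of hub_mouth below -0.012 m and horizontal distance between cap and hub_mouth below 0.004 m and angle between the z axis of cap and the z axis of hub_mouth, either way round below 0.08 rad and contact force between cap and wheel above 4 N and contact force between any of the fingers, the arm and cap above 2 N and linear speed of cap below 0.02 m/s and horizontal distance between brush and stand_floor below 0.012 m and z of brush in the frame of stand_floor below 0.008 m and angle between brush's own z axis and vertical below 0.25 rad); the arm keeps its last pose, push and grip.
It fails at once if the workpiece is pushed more than 20 mm (distance of workpiece from where it was at the start of the episode above 0.02 m).
It fails at once if the caliper is pushed more than 20 mm (distance of caliper from where it was at the start of the episode above 0.02 m).
It fails at once if the deburring tool is pushed more than 20 mm (distance of deburrer from where it was at the start of the episode above 0.02 m).
It also fails if it takes over 64 s, if anything falls off the work surface, if the arm or the gripper's body presses on something with over 40 N, if the wrist force passes 120 N, or if a joint passes its speed limit or range.

## Working session

There is one attempt and no reset: what is moved stays moved. The work goes in short steps, Python scripts to look and compute and a shell command to move; the robot and the scene stay as the last step left them, time stands still between calls to the robot, and variables do not carry over. Pictures are saved under pics/ and viewed, and the job is handed in when it is done.

```bash
mkdir -p pics; python3 - <<'E'
from plant import r
import cv2
s=r.get_state();print(s['clock'],s['tool_pos'],s['eef_rot'],s['opening'],r.tcp_to_tips)
for n in['top','side','wrist']:
    d=r.snapshot(n);cv2.imwrite(f'pics/{n}0.png',d['frame'][:,:,::-1]);print(n,d['intrinsics'].tolist(),d['R'].round(3).tolist(),d['t'].round(3).tolist())
E
```

```text
0.0 [0.21401708 0.58649192 0.20961345] [ 0.57976914  0.40488884 -0.40589108 -0.57895182] 0.9948987084225099 0.008
top [[468.8235081408261, 0.0, 275.04334817057014], [0.0, 468.8235081408261, 207.96919691944547], [0.0, 0.0, 1.0]] [[-0.004, -1.0, 0.018], [-0.998, 0.003, -0.069], [0.069, -0.018, -0.997]] [0.04, 0.611, 1.001]
side [[435.95466477281286, 0.0, 279.9028820993199], [0.0, 435.95466477281286, 209.82787054052827], [0.0, 0.0, 1.0]] [[-0.975, -0.222, -0.017], [-0.141, 0.673, -0.726], [0.172, -0.706, -0.687]] [0.568, 0.13, 0.893]
wrist [[297.0126222960204, 0.0, 279.19352539995157], [0.0, 297.0126222960204, 209.3835842298807], [0.0, 0.0, 1.0]] [[0.343, 0.939, -0.002], [0.902, -0.328, 0.279], [0.261, -0.098, -0.96]] [-0.624, -0.038, 0.391]
```

View pics/top0.png

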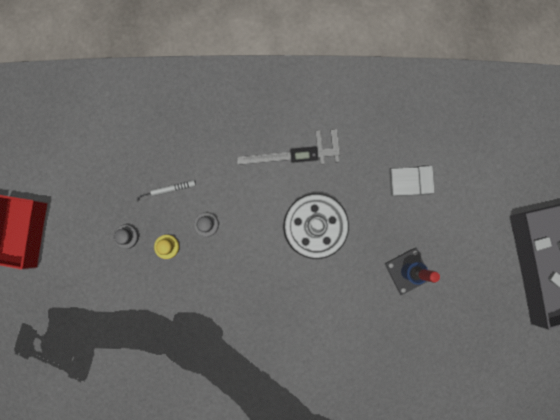

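View pics/side0.png

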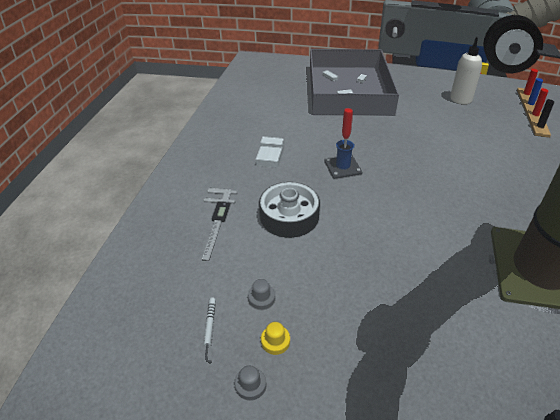

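View pics/wrist0.png

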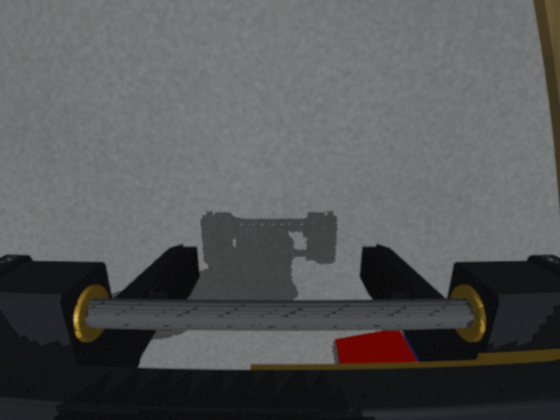

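The yellow cap is at top (165,246) and side (275,337). Its grey look-alikes are at top (125,237) and (206,224). The red brush in the blue stand is at top (415,272), and the wheel at top (316,226). Only the cap at (165,246) matches "yellow"; I'll check it in a crop while measuring.

```bash
cat > h.py <<'E'
from plant import r
import numpy as np, cv2
from scipy.spatial.transform import Rotation as Ro
def und(d,px): # px (col,row)
    return cv2.undistortPoints(np.array([[px]],float),d['intrinsics'],d['dist_coeffs'])[0,0]
def ray(d,px):
    u=und(d,px); R=d['R']; v=R.T@np.array([u[0],u[1],1]); return -R.T@d['t'], v/np.linalg.norm(v)
def atz(d,px,z):
    c,v=ray(d,px); return c+v*(z-c[2])/v[2]
def tri(d1,p1,d2,p2):
    P=[np.hstack([d['R'],d['t'].reshape(3,1)]) for d in(d1,d2)]
    X=cv2.triangulatePoints(P[0],P[1],und(d1,p1),und(d2,p2))[:,0]; return X[:3]/X[3]
def proj(d,X):
    return cv2.projectPoints(np.array([X],float),cv2.Rodrigues(d['R'])[0],d['t'],d['intrinsics'],d['dist_coeffs'])[0][0,0]
def toolshift(target):
    s=r.get_state(); R=Ro.from_quat(s['eef_rot']).as_matrix(); return R.T@(np.array(target)-s['tool_pos'])*1000
E
python3 - <<'E'
from h import *
T=r.snapshot('top');S=r.snapshot('side')
hz={'hub_mouth':.074,'hub_floor':.017,'cap':0,'cap_crown':.039,'stand':0,'stand_floor':.01,'brush':.01,'wheel':0,'workpiece':0,'caliper':0,'deburrer':0}
for n,z in hz.items():
    a=r.tip_of('top',n);b=r.tip_of('side',n)
    print(n)
    for nm,d,l in(('top',T,a),('side',S,b)):
        for e in l[:4]: c=e['centre'];print('  ',nm,round(e['p'],2),np.round(c,1),atz(d,(c[1],c[0]),z).round(4)[:2])
for nm,d in(('top',T),('side',S)):
    h=cv2.cvtColor(d['frame'],cv2.COLOR_RGB2HSV)
    y=((h[...,0]>20)&(h[...,0]<35)&(h[...,1]>120)&(h[...,2]>80)).astype(np.uint8)
    n,_,st,ce=cv2.connectedComponentsWithStats(y)
    print(nm,[(st[i].tolist(),ce[i].round(1).tolist()) for i in range(1,n) if st[i][4]>30])
    f=d['frame'][:,:,::-1]
    (x0,y0)=(100,190) if nm=='top' else(215,260)
    A=cv2.resize(f[y0:y0+90,x0:x0+130],None,fx=4,fy=4,interpolation=2)[:, :400]
    (x0,y0)=(375,240) if nm=='top' else(310,100)
    B=cv2.resize(f[y0:y0+90,x0:x0+90],None,fx=4,fy=4,interpolation=2)
    cv2.imwrite(f'pics/{nm}_crop.png',np.hstack([A,B]))
E
```

```text
hub_mouth
   top 0.56 [226.2 318.1] [ 0.5695 -0.0501]
   side 0.68 [194.7 289.1] [ 0.5702 -0.0443]
   side 0.48 [164.8 341.7] [ 0.4684 -0.1771]
hub_floor
   top 0.93 [227.2 313.3] [ 0.5691 -0.0458]
   side 0.76 [209.4 289.2] [ 0.5727 -0.0567]
cap
   top 0.84 [226.1 207.9] [0.5727 0.1867]
   top 0.8 [246.8 170.2] [0.5268 0.2706]
   top 0.8 [235.6 128.9] [0.5516 0.3644]
   side 0.81 [298.  261.6] [0.5769 0.1876]
   side 0.79 [344.3 276.2] [0.5252 0.2815]
   side 0.74 [384.4 250.6] [0.5504 0.3666]
cap_crown
   top 0.83 [233.3 120.7] [0.5561 0.371 ]
   top 0.81 [247.1 161.9] [0.5267 0.2806]
   top 0.59 [224.3 199.9] [0.5754 0.199 ]
   top 0.43 [181.  411.5] [ 0.6684 -0.2609]
   side 0.94 [374.4 248.3] [0.5515 0.367 ]
   side 0.91 [326.7 273. ] [0.5329 0.2695]
   side 0.74 [286.5 262.1] [0.574  0.1876]
   side 0.61 [169.9 342.1] [ 0.4676 -0.2024]
stand
   top 0.67 [271.6 404.7] [ 0.4687 -0.2532]
   side 0.74 [166.5 341.7] [ 0.4733 -0.2668]
stand_floor
   top 0.84 [271.6 412.1] [ 0.4691 -0.2672]
   top 0.57 [179.8 411.3] [ 0.6748 -0.2697]
   side 0.78 [165.1 342.4] [ 0.4714 -0.2602]
brush
   top 0.79 [274.3 408.4] [ 0.4632 -0.2586]
wheel
   top 0.74 [229.9 316.9] [ 0.5635 -0.0555]
   top 0.62 [181.3 409. ] [ 0.6726 -0.2674]
   side 0.86 [218. 290.] [ 0.5685 -0.0459]
workpiece
   top 0.7 [181.2 409.3] [ 0.6729 -0.2681]
   side 0.66 [154.6 271.5] [ 0.6702 -0.2808]
caliper
   top 0.76 [156.1 290.6] [0.7294 0.002 ]
   top 0.23 [187.2 164.1] [0.66   0.2859]
   side 0.77 [220.6 218. ] [ 0.7321 -0.0025]
   side 0.58 [209.5 290.8] [ 0.5726 -0.0747]
deburrer
   top 0.61 [190.1 163.9] [0.6534 0.2862]
   side 0.59 [334.5 208.1] [0.654  0.2896]
top [([155, 235, 24, 23, 433], [166.5, 246.2])]
side [([481, 62, 8, 13, 72], [484.2, 67.8]), ([261, 322, 29, 33, 739], [275.1, 338.4])]
```

View pics/top_crop.png

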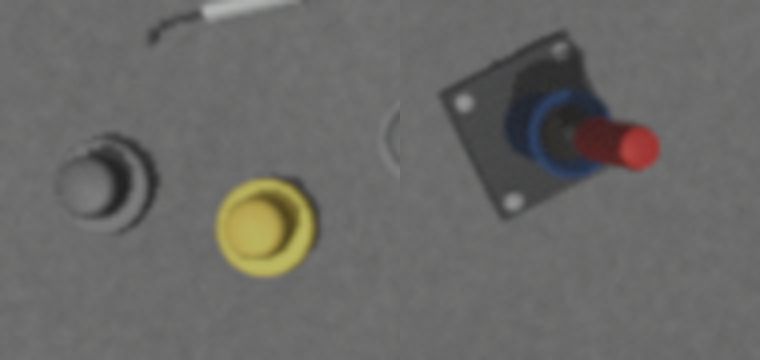

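View pics/side_crop.png

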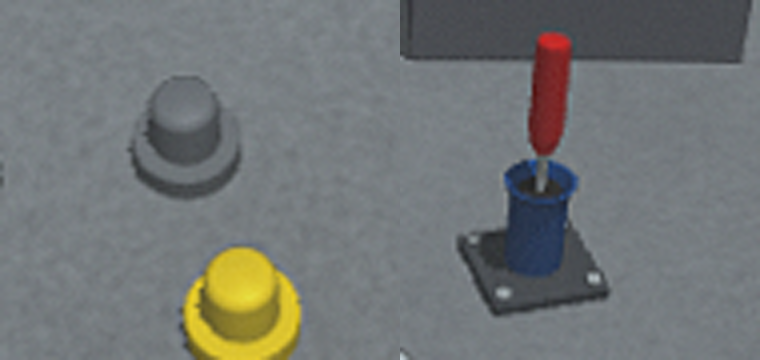

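The crop confirms that the cap at top (165,246) is yellow with a round crown; its neighbours are plain grey. The brush handle leans slightly in the stand. Next I'll refine the hub, stand mouth, brush top and cap.

```bash
python3 - <<'E'
from h import *
T=r.snapshot('top');S=r.snapshot('side')
def blob(d,lo,hi,x0,y0,x1,y1):
    h=cv2.cvtColor(d['frame'],cv2.COLOR_RGB2HSV);m=cv2.inRange(h,lo,hi);k=np.zeros_like(m);k[y0:y1,x0:x1]=m[y0:y1,x0:x1];return k
print('brush top tri',tri(T,(434.25,276.75),S,(348.25,110.5)),atz(T,(434.25,276.75),.178),atz(S,(348.25,110.5),.178))
print('stand mouth tri',tri(T,(417,273.2),S,(345,145)),atz(T,(417,273.2),.075),atz(S,(345,145),.075))
# cap by silhouette: optimise pose by rendering convex hull silhouettes
from scipy.optimize import minimize
def circ(c,R,z,n=48):
    a=np.linspace(0,2*np.pi,n,endpoint=False);return np.c_[c[0]+R*np.cos(a),c[1]+R*np.sin(a),np.full(n,z)]
def ren(d,groups,sh):
    K=4;m=np.zeros((sh[0]*K,sh[1]*K),np.uint8)
    for g in groups:
        p=cv2.projectPoints(g,cv2.Rodrigues(d['R'])[0],d['t'],d['intrinsics'],d['dist_coeffs'])[0][:,0]
        cv2.fillConvexPoly(m,cv2.convexHull(np.round((p+.5)*K).astype(np.int32)),255)
    return cv2.resize(m,(sh[1],sh[0]),interpolation=cv2.INTER_AREA)/255.
def fit(groupsf,masks,c0):
    def cost(p,ds): return sum(((ren(d,groupsf(p),m.shape)-m/255.)**2).sum() for d,m in ds)
    for lab,ds in(('both',masks),('top',masks[:1]),('side',masks[1:])):
        o=minimize(cost,c0,args=(ds,),method='Nelder-Mead',options=dict(initial_simplex=np.array([c0,np.add(c0,[.006,0]),np.add(c0,[0,.006])]),xatol=1e-4))
        print('  ',lab,o.x.round(4),round(o.fun,1))
capf=lambda c:[np.vstack([circ(c,.0265,0),circ(c,.0265,.0165)]),np.vstack([circ(c,.017,.0165),circ(c,.017,.042),circ(c,.012,.047)])]
print('cap');fit(capf,[(T,blob(T,(18,90,60),(38,255,255),140,220,190,270)),(S,blob(S,(18,90,60),(38,255,255),250,310,310,360))],[.527,.275])
# wheel: draw overlay
f={}
for nm,d,(x0,y0) in(('top',T,(275,185)),('side',S,(248,165))):
    g=d['frame'][y0:y0+85,x0:x0+85,::-1];K=6;g=cv2.resize(g,None,fx=K,fy=K,interpolation=2)
    c=(.5695,-.047)
    f[nm]=g
cv2.imwrite('pics/hub.png',cv2.resize(np.hstack([f['top'],f['side']]),(800,400)))
E
```

```text
brush top tri [ 0.47007144 -0.2573647   0.17751582] [ 0.47032572 -0.25716429  0.178     ] [ 0.46981235 -0.25659487  0.178     ]
stand mouth tri [ 0.46992894 -0.2565077   0.0774542 ] [ 0.47008143 -0.25726512  0.075     ] [ 0.46979941 -0.26014105  0.075     ]
cap
   both [0.5284 0.2769] 42.8
   top [0.5281 0.2777] 8.7
   side [0.5285 0.2758] 16.5
```

View pics/hub.png

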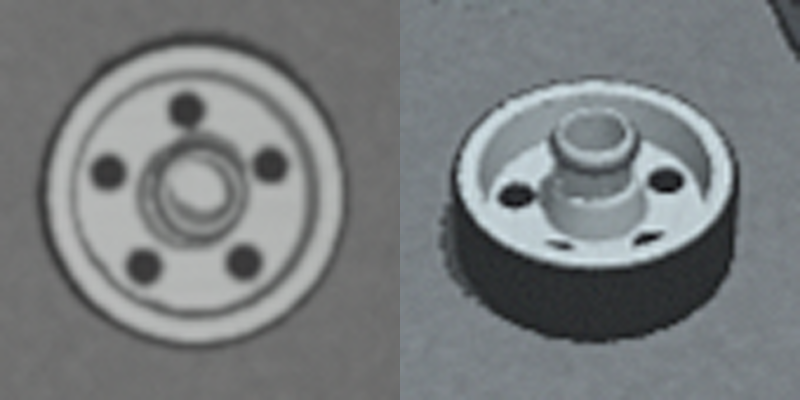

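```bash
cat > ov.py <<'E'
from h import *
def circ(c,R,z,n=72):
    a=np.linspace(0,2*np.pi,n,endpoint=False);return np.c_[c[0]+R*np.cos(a),c[1]+R*np.sin(a),np.full(n,z)]
def over(d,crop,K,items,w=None):
    x0,y0,x1,y1=crop;g=cv2.resize(np.ascontiguousarray(d['frame'][y0:y1,x0:x1,::-1]),None,fx=K,fy=K,interpolation=2)
    for pts,col in items:
        p=cv2.projectPoints(pts,cv2.Rodrigues(d['R'])[0],d['t'],d['intrinsics'],d['dist_coeffs'])[0][:,0]
        p=(p-[x0,y0]+.5)*K-.5
        cv2.polylines(g,[np.round(p*16).astype(np.int32)],True,col,1,cv2.LINE_AA,4)
    return g
E
python3 - <<'E'
from ov import *
T=r.snapshot('top');S=r.snapshot('side')
print(tri(T,(316.9,224.2),S,(289.7,192.4)),atz(T,(316.9,224.2),.074),atz(S,(289.7,192.4),.074))
print('outer',atz(T,(316.3,225.5),.05))
for nm in('top','side'):
    for e in r.trace(nm,'wheel')[:1]:
        m=e['region'];ys,xs=np.nonzero(m);print(nm,e['p'],xs.min(),xs.max(),ys.min(),ys.max(),m.sum())
c=(.571,-.0475)
it=[(circ(c,.07,.05),(0,255,0)),(circ(c,.07,0),(0,160,0)),(circ(c,.015,.074),(0,0,255)),(circ(c,.0185,.072),(255,0,0)),(circ(c,.022,.0664),(0,255,255))]
cv2.imwrite('pics/hub2.png',np.hstack([over(T,(280,190,355,262),5,it),over(S,(253,175,328,247),5,it)]))
E
```

```text
[ 0.57154963 -0.047627    0.07779183] [ 0.57365837 -0.04765068  0.074     ] [ 0.57045797 -0.05223666  0.074     ]
outer [ 0.57173637 -0.04893508  0.05      ]
top 0.65 284 348 194 259 3353
side 0.76 257 319 182 237 2848
```

View pics/hub2.png

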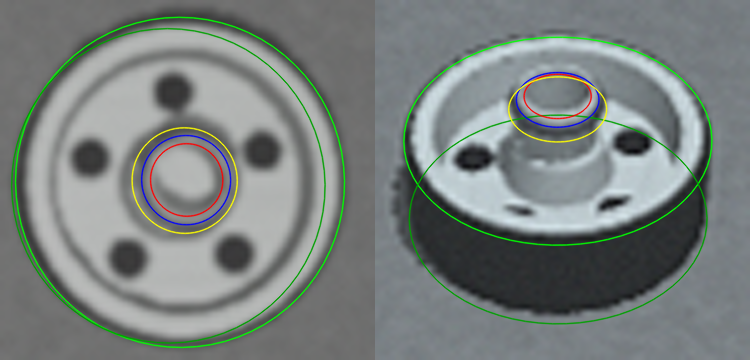

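```bash
cat > go.py <<'E'
from h import *
import sys
# print tool-frame shift (mm) to world target, plus spin state
s=r.get_state();R=Ro.from_quat(s['eef_rot']).as_matrix()
print('t',round(s['clock'],2),'pos',s['tool_pos'].round(4),'F',np.round(s['contact_force'],1),'M',np.round(s['moment'],2),'op',round(s['opening'],3))
print('x',R[:,0].round(3),'y',R[:,1].round(3),'z',R[:,2].round(3))
if len(sys.argv)>3: print('shift',(R.T@(np.array([float(v) for v in sys.argv[1:4]])-s['tool_pos'])*1000).round(1))
E
python3 go.py 0.57 -0.05 0.25; python3 -c "
from plant import r;print(r.get_state()['q'])"
```

```text
t 1.65 pos [0.2142 0.5872 0.2105] F [ 0.1 -0.5 -0.5] M [ 0.02 -0.02  0.03] op 0.995
x [0.343 0.939 0.   ] y [ 0.  0. -1.] z [-0.939  0.343  0.   ]
shift [-476.7  -39.6 -552.6]
[-1.18718774  0.68910554 -0.19461787  1.56525459  0.15732557  0.90250564
 -0.21510236]
```

```bash
python3 -m inch '-8 -5 -10 2;-24 -10 -28 6;-48 -15 -56 12;-76 -22 -88 19;-104 -28 -121 26;-132 -34 -153 33;-160 -40 -185 41;-188 -40 -218 49;-216 -40 -250 57;-244 -40 -283 65' 1; python3 go.py 0.57 -0.05 0.25
```

```text
clock: 2.65
tool_pos: [0.3971, 0.2586, 0.2511]
eef_rot: [-0.706, -0.028, 0.027, 0.707]
contact_force: [-0.1, -0.0, 0.9]
opening: 1.004
t 2.65 pos [0.3971 0.2586 0.2511] F [-0.1 -0.   0.9] M [ 0.   -0.03 -0.  ] op 1.004
x [0.997 0.079 0.001] y [ 0.001  0.001 -1.   ] z [-0.079  0.997  0.001]
shift [ 148.1    1.  -321.2]
```

```bash
python3 -m inch '15 0 -32 4;30 0 -64 5;45 0 -96 5;60 0 -128 5;75 0 -160 5;90 0 -192 5;105 0 -224 5;120 0 -256 5;135 0 -288 5;145 0 -312 5'; python3 -m inch '3 0 -6 0;3 0 -9 0;3 0 -9 0;3 0 -9 0;3 0 -9 0'; python3 go.py; python3 - <<'E'
from ov import *
W=r.snapshot('wrist')
c=(.571,-.0495)
it=[(circ(c,.07,.05),(0,255,0)),(circ(c,.015,.074),(0,0,255)),(circ(c,.0185,.072),(255,0,0)),(circ(c,.022,.0664),(0,255,255))]
cv2.imwrite('pics/w1.png',over(W,(0,0,560,420),1,it))
p=proj(W,(c[0],c[1],.07)).astype(int);print(p)
cv2.imwrite('pics/w1c.png',over(W,(p[0]-65,p[1]-60,p[0]+65,p[1]+60),5,it))
E
```

```text
clock: 3.65
tool_pos: [0.5683, -0.0408, 0.2509]
eef_rot: [0.707, -0.001, 0.002, -0.707]
contact_force: [-0.6, -0.0, 0.3]
opening: 1.0
clock: 4.15
tool_pos: [0.5705, -0.0448, 0.2505]
eef_rot: [-0.707, -0.0, 0.001, 0.707]
contact_force: [0.0, -0.1, -0.7]
opening: 0.997
t 4.15 pos [ 0.5705 -0.0448  0.2505] F [ 0.  -0.1 -0.7] M [-0.05  0.1   0.  ] op 0.997
x [ 1.     0.001 -0.   ] y [-0.     0.001 -1.   ] z [-0.001  1.     0.001]
[280 188]
```

View pics/w1.png

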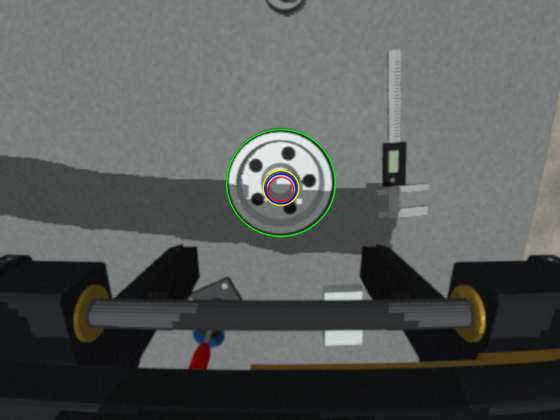

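View pics/w1c.png

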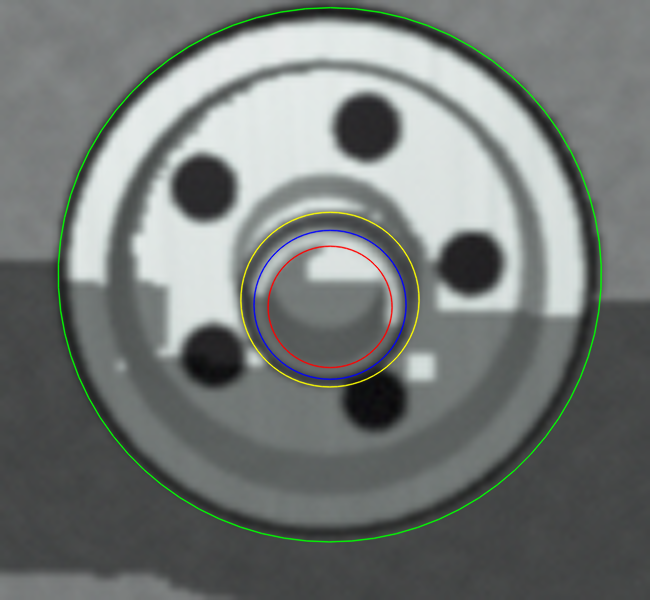

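```bash
python3 -m inch '-8 0 -16 0;-24 0 -48 0;-40 0 -84 0;-58 0 -120 0;-75 0 -156 0;-90 0 -190 0;-98 0 -207 0;-100 0 -212 0;-100 0 -212 0;-100 0 -212 0'; python3 go.py 0.47 -0.257 0.134; python3 - <<'E'
from ov import *
W=r.snapshot('wrist');T=r.snapshot('top')
c=(.470,-.257)
it=[(circ(c,.02,.075),(0,255,0)),(circ(c,.011,.17),(0,255,255)),(circ(c,.011,.114),(0,255,255))]
cv2.imwrite('pics/w2.png',over(W,(0,0,560,420),1,it))
E
```

```text
clock: 5.2
tool_pos: [0.4712, -0.2569, 0.2503]
eef_rot: [-0.707, -0.001, 0.0, 0.707]
contact_force: [-1.3, 0.4, 0.6]
opening: 1.002
t 5.2 pos [ 0.4712 -0.2569  0.2503] F [-1.3  0.4  0.6] M [-0.05  0.06 -0.03] op 1.002
x [1.    0.001 0.   ] y [ 0.     0.001 -1.   ] z [-0.001  1.     0.001]
shift [ -1.3 116.3  -0.2]
```

View pics/w2.png

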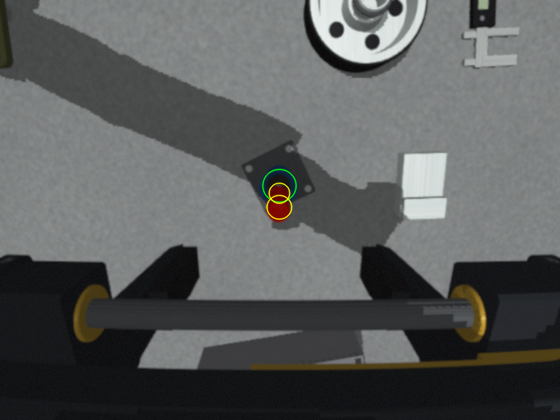

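The handle top sits at wrist (279,208), on the predicted circle, and the stand mouth at (279,185) also matches. Descending now.

```bash
python3 -m inch '-1 10 0 0;-1 30 0 0;-1 54 0 0;-1 78 0 0;-1 98 0 0;-1 110 0 0;-1 115 0 0;-1 116 0 0;-1 116 0 0'; python3 -m inch '0 0 0 0;0 0 0 0;0 0 0 0;0 0 0 0;0 0 0 0;0 0 0 0;0 0 0 0;0 0 0 0;0 0 0 0' -1 25; python3 go.py 0.47 -0.257 0.134
```

```text
clock: 6.2
tool_pos: [0.4702, -0.2584, 0.1348]
eef_rot: [0.707, 0.0, 0.001, -0.707]
contact_force: [0.7, 0.3, 0.1]
opening: 1.0
clock: 7.1
tool_pos: [0.4697, -0.2583, 0.1344]
eef_rot: [-0.707, 0.0, -0.0, 0.707]
contact_force: [-0.2, 0.2, -1.4]
opening: 0.238
t 7.1 pos [ 0.4697 -0.2583  0.1344] F [-0.2  0.2 -1.4] M [-0.09  0.05  0.  ] op 0.238
x [ 1.    -0.001 -0.   ] y [-0.  0. -1.] z [0.001 1.    0.   ]
shift [0.3 0.4 1.3]
```

```bash
python3 -m inch '0 -6 0 0;0 -20 0 0;0 -40 0 0;0 -60 0 0;0 -80 0 0;0 -96 0 0;0 -104 0 0;0 -107 0 0;0 -107 0 0'; python3 go.py 0.571 -0.049 0.24
```

```text
clock: 8.0
tool_pos: [0.4696, -0.2582, 0.2413]
eef_rot: [-0.707, 0.0, -0.0, 0.707]
contact_force: [-0.0, -0.1, -0.7]
opening: 0.235
t 8.0 pos [ 0.4696 -0.2582  0.2413] F [-0.  -0.1 -0.7] M [-0.1   0.1  -0.04] op 0.235
x [ 1.    -0.001 -0.   ] y [-0.  0. -1.] z [0.001 1.    0.   ]
shift [101.3   1.3 209.2]
```

```bash
python3 -m inch '6 0 12 0;18 0 37 0;34 0 70 0;51 0 105 0;67 0 138 0;83 0 172 0;94 0 195 0;100 0 207 0;101 0 209 0;101 0 209 0'; python3 go.py 0.571 -0.049 0.24;  python3 - <<'E'
from ov import *
c=(.571,-.049)
it=[(circ(c,.0185,.072),(255,0,0)),(circ(c,.015,.074),(0,0,255)),(circ(c,.015,.117),(0,255,0)),(circ(c,.011,.117+.160),(0,255,255))]
W=r.snapshot('wrist');T=r.snapshot('top');S=r.snapshot('side')
g=[over(T,(270,180,370,260),4,it),over(S,(240,80,340,220),4,it)]
g[0]=cv2.copyMakeBorder(g[0],0,240,0,0,0)
cv2.imwrite('pics/b1.png',np.hstack(g))
cv2.imwrite('pics/w3.png',over(W,(180,100,380,250),4,it))
E
```

```text
clock: 9.0
tool_pos: [0.5702, -0.0502, 0.241]
eef_rot: [0.707, -0.001, 0.0, -0.707]
contact_force: [-0.5, 0.1, -1.2]
opening: 0.239
t 9.0 pos [ 0.5702 -0.0502  0.241 ] F [-0.5  0.1 -1.2] M [-0.16  0.09  0.02] op 0.239
x [ 1.    -0.001 -0.001] y [-0.001 -0.001 -1.   ] z [ 0.001  1.    -0.001]
shift [0.8 1.  1.2]
```

View pics/b1.png

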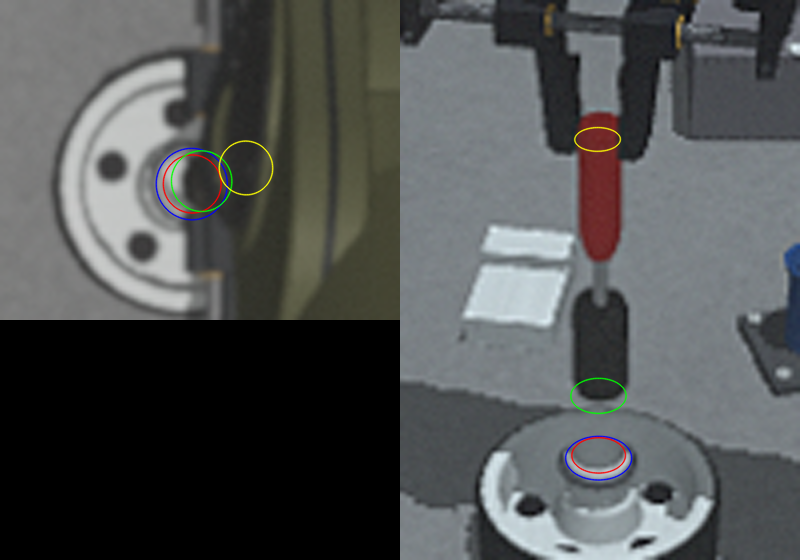

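View pics/w3.png

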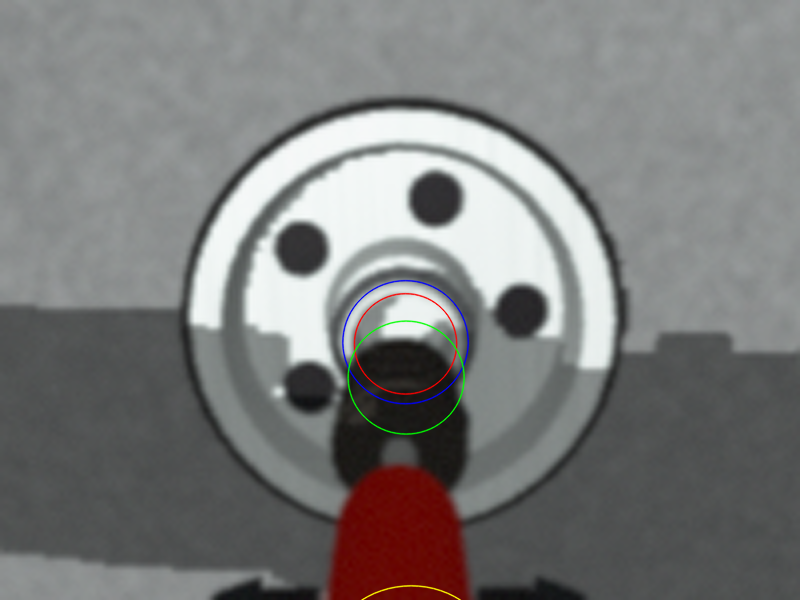

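```bash
python3 -m inch '1 5 1 0;1 15 1 0;1 28 1 0;1 36 1 0;1 42 1 0;1 48 1 0;1 55 1 0;1 55 1 0'; python3 go.py
```

```text
clock: 9.95
tool_pos: [0.5713, -0.0482, 0.1855]
eef_rot: [-0.707, 0.001, 0.0, 0.707]
contact_force: [-1.2, 0.4, -1.3]
opening: 0.237
t 9.95 pos [ 0.5713 -0.0482  0.1855] F [-1.2  0.4 -1.3] M [-0.06  0.06  0.05] op 0.237
x [ 1.    -0.001 -0.002] y [-0.002  0.    -1.   ] z [0.001 1.    0.   ]
```

```bash
python3 -m inch '0 6 0 0;0 14 0 0;0 22 0 0;0 30 0 0;0 36 0 0;0 40 0 0;0 40 0 0;0 40 0 0'; python3 go.py
```

```text
clock: 10.75
tool_pos: [0.5719, -0.0483, 0.1464]
eef_rot: [-0.707, 0.0, -0.0, 0.707]
contact_force: [0.1, 0.5, -1.1]
opening: 0.237
t 10.75 pos [ 0.5719 -0.0483  0.1464] F [ 0.1  0.5 -1.1] M [-0.06  0.05 -0.01] op 0.237
x [ 1.    -0.001  0.   ] y [ 0.  0. -1.] z [0.001 1.    0.   ]
```

```bash
python3 -m inch '0 2 0 0;0 4 0 0;0 4 0 0;0 4 0 0'; python3 -m inch '0 -8 0 0;0 -20 0 0;0 -34 0 0;0 -44 0 0;0 -47 0 0;0 -47 0 0;0 -47 0 0'; python3 go.py;python3 - <<'E'
from ov import *
S=r.snapshot('side')
cv2.imwrite('pics/b2.png',over(S,(240,80,340,220),4,[]))
E
```

```text
clock: 11.15
tool_pos: [0.5718, -0.0483, 0.1424]
eef_rot: [-0.707, 0.0, -0.0, 0.707]
contact_force: [0.4, 0.2, -0.9]
opening: 0.239
clock: 11.85
tool_pos: [0.5715, -0.0482, 0.1892]
eef_rot: [-0.707, 0.0, 0.0, 0.707]
contact_force: [-0.2, -0.4, -0.8]
opening: 0.233
t 11.85 pos [ 0.5715 -0.0482  0.1892] F [-0.2 -0.4 -0.8] M [-0.06  0.06  0.04] op 0.233
x [ 1.    -0.001 -0.001] y [-0.001  0.    -1.   ] z [0.001 1.    0.   ]
```

View pics/b2.png

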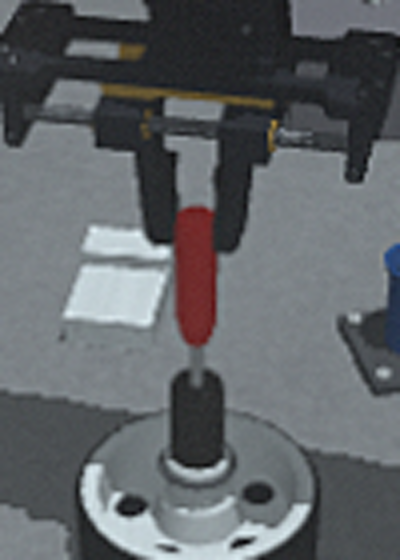

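The brush is upright with its head partly out of the nose (side view, display 195,430), so the first stroke is done. Second stroke next.

```bash
python3 -m inch '0 8 0 0;0 18 0 0;0 30 0 0;0 40 0 0;0 46 0 0;0 47 0 0;0 47 0 0;0 47 0 0;0 47 0 0'; python3 -m inch '0 -8 0 0;0 -20 0 0;0 -34 0 0;0 -44 0 0;0 -47 0 0;0 -47 0 0;0 -47 0 0;0 -75 0 0;0 -95 0 0;0 -99 0 0';  python3 go.py 0.47 -0.2575 0.24
```

```text
clock: 12.8
tool_pos: [0.5721, -0.0483, 0.1427]
eef_rot: [-0.707, 0.0, -0.0, 0.707]
contact_force: [-0.4, -0.5, -0.8]
opening: 0.238
clock: 13.8
tool_pos: [0.573, -0.0485, 0.2429]
eef_rot: [0.707, 0.001, 0.001, -0.707]
contact_force: [-0.2, -0.3, -0.9]
opening: 0.238
t 13.8 pos [ 0.573  -0.0485  0.2429] F [-0.2 -0.3 -0.9] M [-0.09  0.04  0.01] op 0.238
x [ 1.    -0.001  0.003] y [ 0.003 -0.    -1.   ] z [ 0.001  1.    -0.   ]
shift [-102.9    2.6 -209.1]
```

```bash
python3 -m inch '-6 0 -12 0;-18 0 -37 0;-34 0 -70 0;-51 0 -105 0;-68 0 -138 0;-84 0 -172 0;-95 0 -196 0;-101 0 -208 0;-102 0 -210 0;-102 0 -210 0'; python3 -m inch '0 0 0 0;0 0 0 0'; python3 go.py 0.4697 -0.258 0.24;  python3 - <<'E'
from ov import *
c=(.470,-.257)
s=r.get_state()['tool_pos']
it=[(circ(c,.02,.075),(0,255,0)),(circ(c,.015,s[2]-.1244),(0,0,255))]
W=r.snapshot('wrist');S=r.snapshot('side')
a=over(W,(230,120,330,240),4,it);b=over(S,(295,40,395,190),4,it)
a=cv2.copyMakeBorder(a,0,120,0,0,0)
cv2.imwrite('pics/b3.png',np.hstack([a,b]))
E
```

```text
clock: 14.8
tool_pos: [0.4697, -0.2573, 0.2407]
eef_rot: [-0.707, 0.0, 0.0, 0.708]
contact_force: [0.5, 0.1, -1.4]
opening: 0.234
clock: 15.0
tool_pos: [0.4706, -0.2566, 0.2412]
eef_rot: [-0.707, -0.001, 0.001, 0.707]
contact_force: [0.6, 0.2, -1.8]
opening: 0.235
t 15.0 pos [ 0.4706 -0.2566  0.2412] F [ 0.6  0.2 -1.8] M [-0.04  0.1  -0.04] op 0.235
x [1.    0.002 0.   ] y [ 0.     0.001 -1.   ] z [-0.002  1.     0.001]
shift [-0.9  1.2 -1.4]
```

View pics/b3.png

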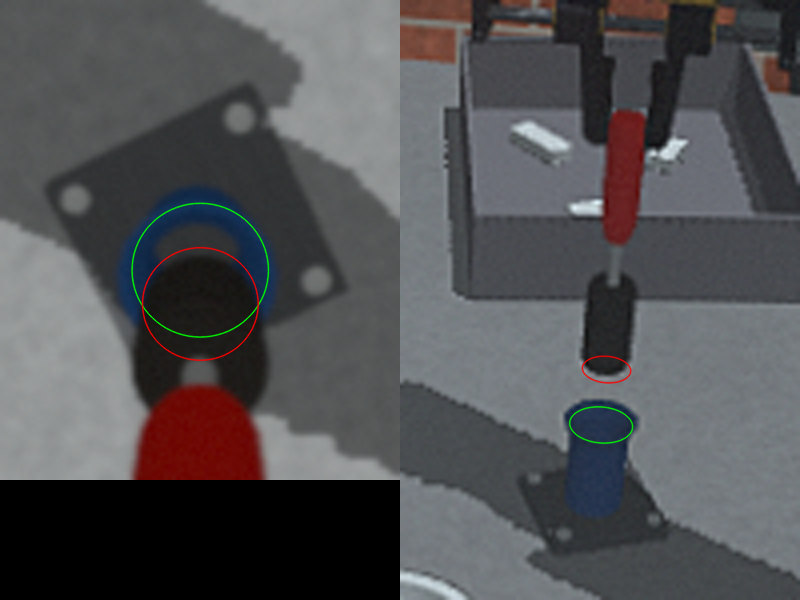

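```bash
python3 -m inch '0 6 -1 0;0 18 -1 0;0 34 -1 0;0 46 -1 0;0 58 -1 0;0 72 -1 0;0 86 -1 0;0 98 -1 0;0 104 -1 0;0 104 -1 0'; python3 -m inch '0 2 0 0;0 3 0 0;0 3 0 0'; python3 go.py
```

```text
clock: 16.1
tool_pos: [0.4693, -0.259, 0.1365]
eef_rot: [-0.707, 0.001, 0.0, 0.707]
contact_force: [0.4, 0.7, -0.7]
opening: 0.235
clock: 16.4
tool_pos: [0.4699, -0.2594, 0.1347]
eef_rot: [0.707, -0.0, 0.0, -0.707]
contact_force: [0.2, 0.9, -1.2]
opening: 0.236
t 16.4 pos [ 0.4699 -0.2594  0.1347] F [ 0.2  0.9 -1.2] M [-0.04  0.07  0.02] op 0.236
x [ 1.    -0.001  0.001] y [ 0.001 -0.    -1.   ] z [ 0.001  1.    -0.   ]
```

Back at grip height. Releasing.

```bash
python3 -m inch '0 0 0 0;0 0 0 0;0 0 0 0;0 0 0 0;0 0 0 0;0 0 0 0;0 0 0 0' 1; python3 -m inch '0 -6 0 0;0 -20 0 0;0 -40 0 0;0 -65 0 0;0 -90 0 0;0 -110 0 0;0 -116 0 0;0 -116 0 0'; python3 go.py 0.5284 0.277 0.25; python3 - <<'E'
from ov import *
c=(.470,-.257)
it=[(circ(c,.02,.075),(0,255,0)),(circ(c,.011,.17),(0,255,255))]
W=r.snapshot('wrist');S=r.snapshot('side')
a=over(W,(230,120,330,240),4,it);b=over(S,(295,40,395,190),4,it)
a=cv2.copyMakeBorder(a,0,120,0,0,0)
cv2.imwrite('pics/b4.png',np.hstack([a,b]))
E
```

```text
clock: 17.1
tool_pos: [0.4697, -0.2593, 0.1344]
eef_rot: [-0.707, 0.0, -0.0, 0.707]
contact_force: [-0.7, 0.6, -0.3]
opening: 0.848
clock: 17.9
tool_pos: [0.4701, -0.2594, 0.2511]
eef_rot: [0.707, 0.0, 0.001, -0.707]
contact_force: [1.3, -0.2, -0.3]
opening: 1.002
t 17.9 pos [ 0.4701 -0.2594  0.2511] F [ 1.3 -0.2 -0.3] M [-0.1   0.09  0.03] op 1.002
x [ 1.    -0.001  0.002] y [ 0.002 -0.001 -1.   ] z [ 0.001  1.    -0.001]
shift [ 58.    0.9 536.5]
```

View pics/b4.png

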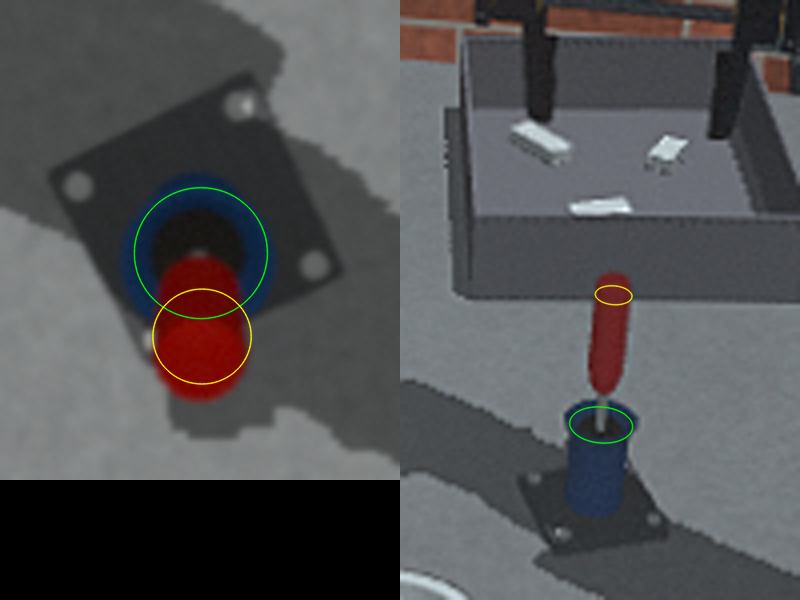

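The brush is standing in its stand, top at side (348.5,110.6) as at the start. Moving to the cap.

```bash
python3 -m inch '1 0 10 0;4 0 34 0;8 0 70 0;12 0 110 0;16 0 150 0;20 0 190 0;25 0 230 0;29 0 270 0;33 0 310 0;38 0 350 0'; python3 -m inch '4 0 40 0;8 0 80 0;13 0 120 0;17 0 150 0;19 0 172 0;20 0 182 0;20 0 186 0;20 0 186 0;20 0 186 0'; python3 go.py 0.5284 0.277 0.028; python3 - <<'E'
from ov import *
c=(.5284,.277)
it=[(circ(c,.0265,.0165),(0,0,255)),(circ(c,.017,.042),(255,0,0))]
W=r.snapshot('wrist')
p=proj(W,(c[0],c[1],.02)).astype(int);print(p)
a=over(W,(p[0]-70,p[1]-60,p[0]+70,p[1]+60),5,it)
cv2.imwrite('pics/c1.png',a)
h=cv2.cvtColor(W['frame'],cv2.COLOR_RGB2HSV);m=cv2.inRange(h,(18,90,40),(38,255,255));m[270:]=0
ys,xs=np.nonzero(m);print(xs.min(),xs.max(),ys.min(),ys.max())
E
```

```text
clock: 19.0
tool_pos: [0.5068, 0.0931, 0.2495]
eef_rot: [0.707, -0.001, -0.001, -0.707]
contact_force: [1.1, -0.5, 0.8]
opening: 1.002
clock: 19.9
tool_pos: [0.5282, 0.2749, 0.2503]
eef_rot: [0.708, -0.001, 0.001, -0.707]
contact_force: [0.1, -0.4, -0.3]
opening: 1.003
t 19.9 pos [0.5282 0.2749 0.2503] F [ 0.1 -0.4 -0.3] M [-0.    0.08 -0.07] op 1.003
x [ 1.    -0.003 -0.   ] y [-0.    -0.001 -1.   ] z [ 0.003  1.    -0.001]
shift [  0.3 222.3   2.3]
[280 175]
260 298 155 193
```

View pics/c1.png

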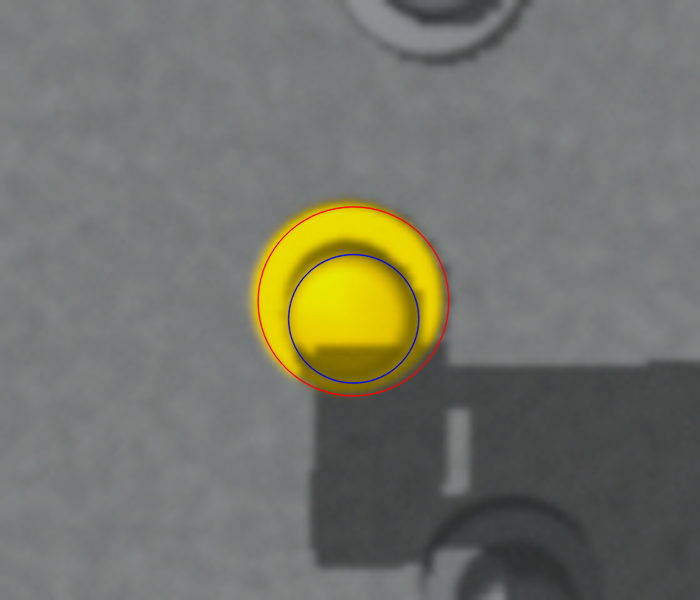

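```bash
python3 -m inch '0 10 3 0;0 30 3 0;0 60 3 0;0 95 3 0;0 130 3 0;0 160 3 0;0 185 3 0;0 195 3 0;0 200 3 0;0 200 3 0'; python3 go.py 0.5277 0.278 0.028
```

```text
clock: 20.95
tool_pos: [0.5283, 0.2796, 0.0505]
eef_rot: [-0.707, 0.0, -0.0, 0.707]
contact_force: [-0.4, -0.0, 0.4]
opening: 1.001
t 20.95 pos [0.5283 0.2796 0.0505] F [-0.4 -0.   0.4] M [-0.08  0.05  0.01] op 1.001
x [ 1.    -0.001  0.   ] y [ 0.  0. -1.] z [0.001 1.    0.   ]
shift [-0.6 22.5 -1.6]
```

```bash
python3 -m inch '0 8 -1 0;0 16 -1 0;0 21 -1 0;0 22 -1 0;0 22 -1 0;0 22 -1 0'; python3 -m inch '0 0 0 0;0 0 0 0;0 0 0 0;0 0 0 0;0 0 0 0;0 0 0 0;0 0 0 0;0 0 0 0' -1 50; python3 go.py; python3 -m inch '0 -8 0 0;0 -24 0 0;0 -46 0 0;0 -76 0 0;0 -106 0 0;0 -126 0 0;0 -134 0 0;0 -136 0 0;0 -136 0 0'; python3 go.py .571 -.049 .165; python3 - <<'E'
from ov import *
s=r.get_state()['tool_pos'];c=s[:2];z=s[2]+.011-.039
it=[(circ(c,.0265,z),(0,0,255)),(circ(c,.0265,z+.0165),(0,0,255)),(circ(c,.017,z+.042),(255,0,0))]
W=r.snapshot('wrist');S=r.snapshot('side');T=r.snapshot('top')
p=proj(W,(c[0],c[1],z)).astype(int);a=over(W,(p[0]-40,p[1]-40,p[0]+40,p[1]+40),5,it)
p=proj(S,(c[0],c[1],z)).astype(int);b=over(S,(p[0]-40,p[1]-40,p[0]+40,p[1]+40),5,it)
cv2.imwrite('pics/c2.png',np.hstack([a,b]))
E
```

```text
clock: 21.55
tool_pos: [0.5283, 0.2788, 0.0286]
eef_rot: [-0.707, 0.0, -0.0, 0.707]
contact_force: [0.3, 0.8, -0.3]
opening: 0.995
clock: 22.35
tool_pos: [0.5281, 0.2787, 0.0284]
eef_rot: [-0.707, 0.0, -0.0, 0.707]
contact_force: [-1.4, -0.1, 1.3]
opening: 0.296
t 22.35 pos [0.5281 0.2787 0.0284] F [-1.4 -0.1  1.3] M [-0.09  0.07 -0.04] op 0.296
x [ 1.    -0.001  0.   ] y [ 0.  0. -1.] z [0.001 1.    0.   ]
clock: 23.25
tool_pos: [0.5277, 0.2786, 0.1643]
eef_rot: [0.707, -0.0, 0.0, -0.707]
contact_force: [-0.4, -0.1, -0.2]
opening: 0.005
t 23.25 pos [0.5277 0.2786 0.1643] F [-0.4 -0.1 -0.2] M [-0.09  0.02 -0.04] op 0.005
x [ 1.    -0.001 -0.   ] y [-0. -0. -1.] z [ 0.001  1.    -0.   ]
shift [  43.5   -0.7 -327.6]
```

View pics/c2.png

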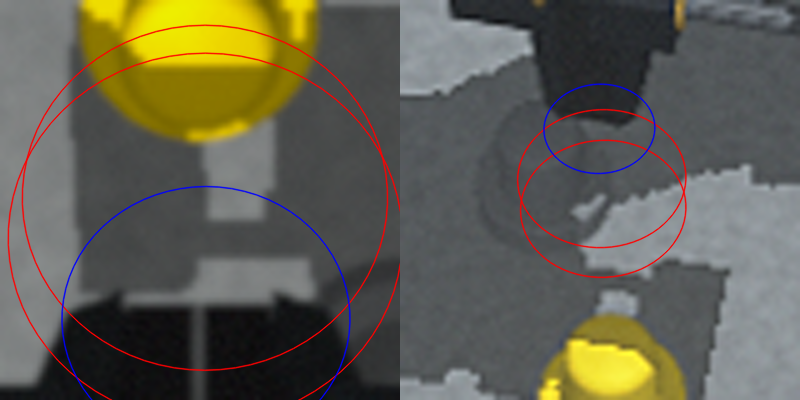

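The fingers closed to 26 mm and then fully shut: the crown slipped out and the grasp failed. I'm locating the cap again.

```bash
python3 -m inch '0 0 0 0;0 -20 0 0;0 -50 0 0;0 -80 0 0;0 -86 0 0;0 -86 0 0;0 -86 0 0' 1; python3 - <<'E'
from ov import *
from scipy.optimize import minimize
W=r.snapshot('wrist');S=r.snapshot('side');T=r.snapshot('top');s=r.get_state();print(s['clock'],s['tool_pos'])
def blob(d,x0,y0,x1,y1):
    h=cv2.cvtColor(d['frame'],cv2.COLOR_RGB2HSV);m=cv2.inRange(h,(18,90,40),(38,255,255));k=np.zeros_like(m);k[y0:y1,x0:x1]=m[y0:y1,x0:x1];return k
capf=lambda c:[np.vstack([circ(c,.0265,0),circ(c,.0265,.0165)]),np.vstack([circ(c,.017,.0165),circ(c,.017,.042),circ(c,.012,.047)])]
def ren(d,groups,sh):
    K=4;m=np.zeros((sh[0]*K,sh[1]*K),np.uint8)
    for g in groups:
        p=cv2.projectPoints(g,cv2.Rodrigues(d['R'])[0],d['t'],d['intrinsics'],d['dist_coeffs'])[0][:,0]
        cv2.fillConvexPoly(m,cv2.convexHull(np.round((p+.5)*K).astype(np.int32)),255)
    return cv2.resize(m,(sh[1],sh[0]),interpolation=cv2.INTER_AREA)/255.
c0=[.5275,.278]
for n,d,b in(('wrist',W,(200,100,380,250)),('side',S,(235,300,330,380)),('top',T,(130,215,200,280))):
    m=blob(d,*b);ys,xs=np.nonzero(m);print(n,len(xs),(xs.min(),xs.max(),ys.min(),ys.max()) if len(xs) else '')
    if len(xs)<200: continue
    f=lambda p:((ren(d,capf(p),m.shape)-m/255.)**2).sum()
    o=minimize(f,c0,method='Nelder-Mead',options=dict(initial_simplex=np.array([c0,np.add(c0,[.01,0]),np.add(c0,[0,.01])]),xatol=1e-4))
    print(o.x.round(4),round(o.fun,1))
a=over(W,(180,80,380,280),3,[]);b=over(S,(225,290,325,390),6,[])
cv2.imwrite('pics/c3.png',cv2.resize(np.hstack([cv2.resize(a,(600,600)),b]),(800,400)))
E
```

```text
clock: 24.1
tool_pos: [0.5272, 0.2783, 0.249]
eef_rot: [0.708, -0.001, -0.001, -0.707]
contact_force: [-0.1, 0.3, 0.4]
opening: 0.614
24.25 [0.52724571 0.27831744 0.24889054]
wrist 1213 (np.int64(261), np.int64(299), np.int64(157), np.int64(196))
[0.5265 0.2778] 20.2
side 749 (np.int64(261), np.int64(289), np.int64(322), np.int64(354))
[0.5286 0.276 ] 16.3
top 482 (np.int64(134), np.int64(178), np.int64(223), np.int64(275))
[0.5281 0.2783] 16.3
```

View pics/c3.png

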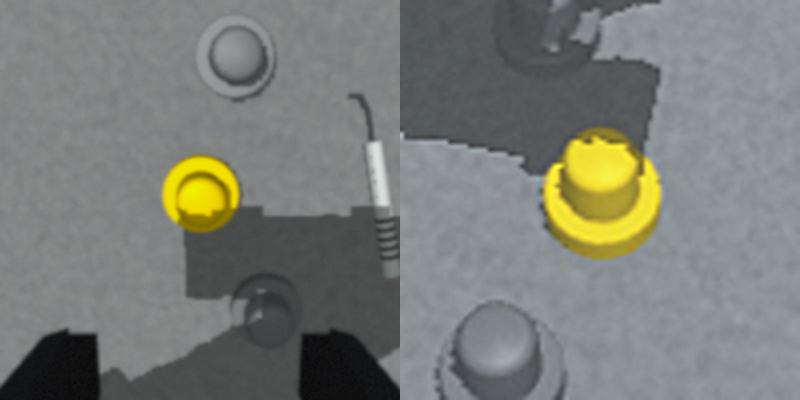

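The cap is undisturbed at about (0.5275, 0.278). The fingers met nothing down to 26 mm. In the side pictures (c2, b2) the visible fingertips also look 20–30 mm above where `tcp_to_tips` puts them, so I'll measure that.

```bash
python3 - <<'E'
from ov import *
W=r.snapshot('wrist');s=r.get_state();R=Ro.from_quat(s['eef_rot']).as_matrix();print(s['opening'])
h=.044*s['opening']
for o in(.008,0,-.01,-.02,-.025,-.03,-.035):
    print(o,[proj(W,s['tool_pos']+R@np.array([sx*h,o,sz])).round(0).tolist() for sx in(-1,1) for sz in(-.009,.009)])
cv2.imwrite('pics/t1.png',over(W,(150,200,410,300),3,[]))
E
```

```text
0.7964845614348476
0.008 [[228.0, 249.0], [227.0, 223.0], [333.0, 249.0], [335.0, 224.0]]
0 [[226.0, 254.0], [225.0, 228.0], [335.0, 254.0], [337.0, 228.0]]
-0.01 [[224.0, 261.0], [222.0, 233.0], [338.0, 261.0], [340.0, 233.0]]
-0.02 [[221.0, 269.0], [219.0, 240.0], [341.0, 269.0], [343.0, 240.0]]
-0.025 [[219.0, 273.0], [217.0, 243.0], [343.0, 273.0], [345.0, 243.0]]
-0.03 [[217.0, 277.0], [215.0, 247.0], [345.0, 277.0], [347.0, 247.0]]
-0.035 [[215.0, 282.0], [213.0, 251.0], [347.0, 282.0], [349.0, 251.0]]
```

View pics/t1.png

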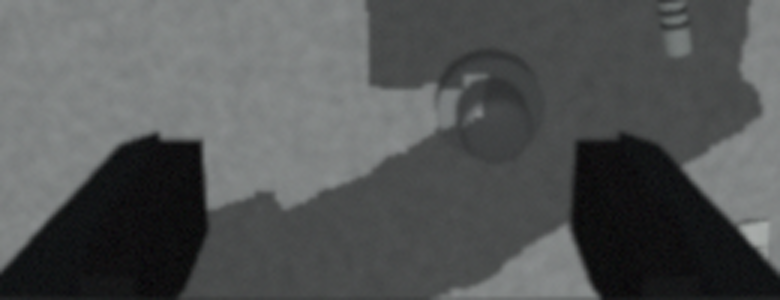

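```bash
python3 - <<'E'
from ov import *
S=r.snapshot('side')
def zat(px,y):
    c,v=ray(S,px);return (c+v*(y-c[1])/v[1])
c=np.array([.5277,.2786]);z=.1643+.011-.039
p=proj(S,(c[0],c[1],z)).astype(int)
print('shut',zat((p[0]-40+40,p[1]-40+25-.5),c[1]+.009),'TCPz .1643')
for col,row,t in((240+ (565-400)/4,80+152/4,'b1L'),(240+(635-400)/4,80+160/4,'b1R')): print(t,zat((col,row),-.0502+.009),'TCPz .241')
for col,row,t in((240+160/4,80+243/4,'b2L'),(240+230/4,80+250/4,'b2R')): print(t,zat((col,row),-.0482+.009),'TCPz .1892')
E
```

```text
shut [0.52418123 0.2876     0.19256428] TCPz .1643
b1L [ 0.58446051 -0.0412      0.27182573] TCPz .241
b1R [ 0.55006566 -0.0412      0.27154347] TCPz .241
b2L [ 0.58735796 -0.0392      0.21976301] TCPz .1892
b2R [ 0.55161778 -0.0392      0.22045783] TCPz .1892
```

All the views agree: the tips are about 30 mm behind the reported TCP, not 8 mm ahead. For the cap I want the tips at z ≈ 0.022, so TCP z ≈ −0.008. I'll stop first with the tips at 0.064 and check.

```bash
python3 -m inch '0 10 0 0;0 35 0 0;0 70 0 0;0 110 0 0;0 150 0 0;0 180 0 0;0 200 0 0;0 212 0 0;0 215 0 0;0 215 0 0' 1; python3 go.py .5277 .278 -.008; python3 - <<'E'
from ov import *
S=r.snapshot('side');s=r.get_state()['tool_pos']
def rect(sx):
    x=s[0]+sx*.044;y=s[1];z=s[2]+.03;return np.array([[x,y-.009,z],[x,y+.009,z],[x,y+.009,z+.02],[x,y-.009,z+.02]])
cv2.imwrite('pics/t2.png',over(S,(225,270,345,370),6,[(rect(1),(0,255,0)),(rect(-1),(0,255,0))]))
E
```

```text
clock: 25.35
tool_pos: [0.5282, 0.2787, 0.0354]
eef_rot: [-0.707, 0.0, -0.0, 0.707]
contact_force: [1.1, -0.8, 1.2]
opening: 1.001
t 25.35 pos [0.5282 0.2787 0.0354] F [ 1.1 -0.8  1.2] M [-0.07  0.09 -0.03] op 1.001
x [ 1.    -0.001  0.   ] y [ 0.  0. -1.] z [0.001 1.    0.   ]
shift [-0.5 43.4 -0.8]
```

View pics/t2.png

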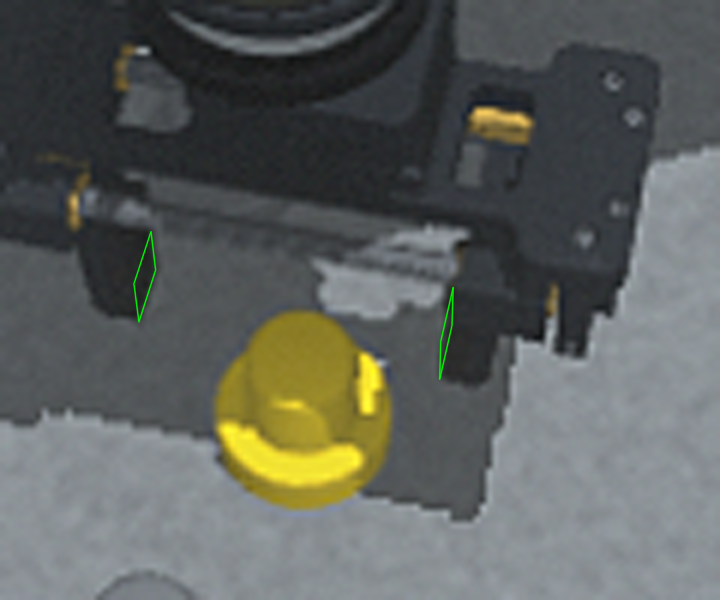

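The modelled pads, with tips 30 mm above the TCP, line up with the real fingers at display (140,318) and (440,378). Descending 43 mm and gripping.

```bash
python3 -m inch '0 8 -1 0;0 20 -1 0;0 32 -1 0;0 40 -1 0;0 43 -1 0;0 43 -1 0;0 43 -1 0'; python3 go.py; python3 -m inch '0 0 0 0;0 0 0 0;0 0 0 0;0 0 0 0;0 0 0 0;0 0 0 0;0 0 0 0;0 0 0 0;0 0 0 0;0 0 0 0' -1 50; python3 go.py
```

```text
clock: 26.1
tool_pos: [0.5282, 0.2778, -0.0075]
eef_rot: [-0.707, 0.0, -0.0, 0.707]
contact_force: [0.2, -0.7, -0.2]
opening: 1.002
t 26.1 pos [ 0.5282  0.2778 -0.0075] F [ 0.2 -0.7 -0.2] M [-0.06  0.06  0.05] op 1.002
x [ 1.    -0.001  0.   ] y [ 0.  0. -1.] z [0.001 1.    0.   ]
clock: 27.1
tool_pos: [0.5281, 0.2778, -0.0076]
eef_rot: [-0.707, 0.0, -0.0, 0.707]
contact_force: [-0.0, -0.3, 0.7]
opening: 0.371
t 27.1 pos [ 0.5281  0.2778 -0.0076] F [-0.  -0.3  0.7] M [-0.09  0.08  0.03] op 0.371
x [ 1.    -0.001  0.   ] y [ 0.  0. -1.] z [0.001 1.    0.   ]
```

Opening 0.371 is about 33 mm, which matches the crown. Lifting 140 mm and checking.

```bash
python3 -m inch '0 -6 0 0;0 -20 0 0;0 -46 0 0;0 -76 0 0;0 -106 0 0;0 -126 0 0;0 -137 0 0;0 -140 0 0;0 -140 0 0'; python3 go.py .571 -.049 .132; python3 - <<'E'
from ov import *
s=r.get_state()['tool_pos'];c=s[:2];z=s[2]+.0076
it=[(circ(c,.0265,z),(0,0,255)),(circ(c,.0265,z+.0165),(0,0,255)),(circ(c,.017,z+.042),(255,0,0))]
W=r.snapshot('wrist');S=r.snapshot('side')
p=proj(W,(c[0],c[1],z)).astype(int);a=over(W,(p[0]-40,p[1]-40,p[0]+40,p[1]+40),5,it)
p=proj(S,(c[0],c[1],z)).astype(int);b=over(S,(p[0]-40,p[1]-40,p[0]+40,p[1]+40),5,it)
cv2.imwrite('pics/c4.png',np.hstack([a,b]))
E
```

```text
clock: 28.0
tool_pos: [0.5279, 0.2777, 0.1325]
eef_rot: [-0.707, 0.0, -0.0, 0.707]
contact_force: [-0.2, 0.1, -1.2]
opening: 0.368
t 28.0 pos [0.5279 0.2777 0.1325] F [-0.2  0.1 -1.2] M [-0.02  0.15  0.02] op 0.368
x [ 1.    -0.001 -0.   ] y [-0.  0. -1.] z [0.001 1.    0.   ]
shift [  43.3    0.5 -326.7]
```

View pics/c4.png

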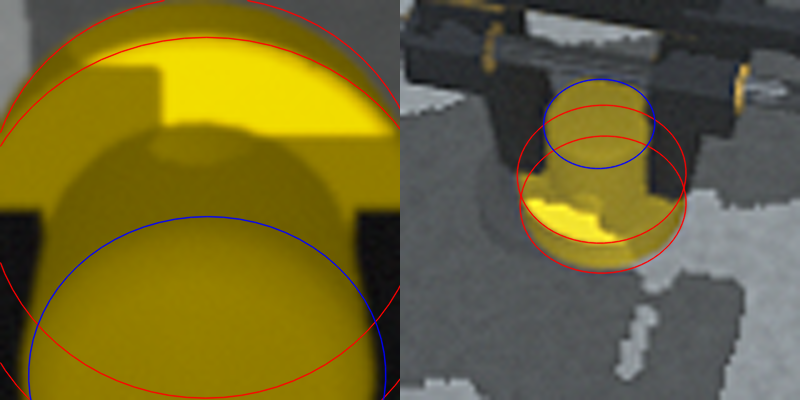

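```bash
python3 -m inch '2 0 -12 0;5 0 -36 0;10 0 -74 0;15 0 -112 0;20 0 -150 0;25 0 -188 0;30 0 -226 0;35 0 -264 0;39 0 -297 0;42 0 -319 0'; python3 -m inch '1 0 -7 0;1 0 -8 0;1 0 -8 0;1 0 -8 0;1 0 -8 0'; python3 go.py .571 -.049 .0764; python3 - <<'E'
from ov import *
s=r.get_state()['tool_pos'];c=s[:2];z=s[2]+.0076;hc=(.571,-.049)
it=[(circ(c,.0265,z),(0,0,255)),(circ(c,.0265,z+.0165),(0,0,255)),(circ(hc,.0185,.072),(255,0,0)),(circ(hc,.07,.05),(0,255,0))]
S=r.snapshot('side');T=r.snapshot('top')
p=proj(S,(hc[0],hc[1],.09)).astype(int);b=over(S,(p[0]-45,p[1]-50,p[0]+45,p[1]+50),6,it)
cv2.imwrite('pics/c5.png',b)
E
```

```text
clock: 29.1
tool_pos: [0.5689, -0.0462, 0.1317]
eef_rot: [0.708, -0.002, 0.001, -0.706]
contact_force: [0.4, 0.4, -0.0]
opening: 0.371
clock: 29.6
tool_pos: [0.5708, -0.0476, 0.1324]
eef_rot: [-0.707, -0.001, 0.001, 0.707]
contact_force: [-0.1, -0.1, -0.5]
opening: 0.377
t 29.6 pos [ 0.5708 -0.0476  0.1324] F [-0.1 -0.1 -0.5] M [-0.06  0.08 -0.04] op 0.377
x [ 1.     0.002 -0.   ] y [-0.     0.001 -1.   ] z [-0.002  1.     0.001]
shift [ 0.2 56.  -1.5]
```

View pics/c5.png

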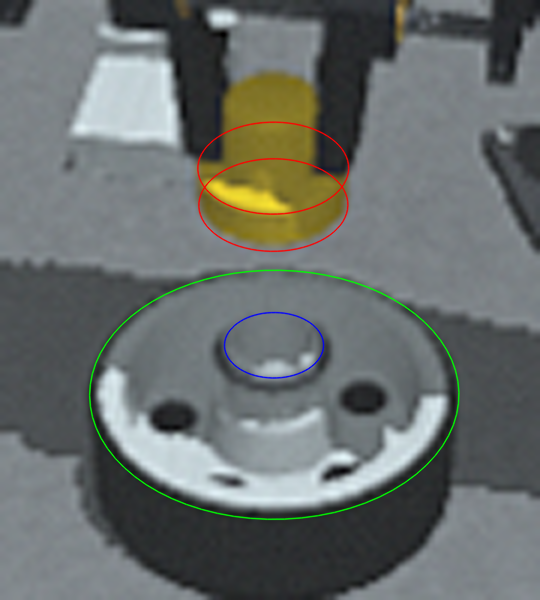

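```bash
python3 -m inch '0 6 -1 0;0 18 -1 0;0 32 -1 0;0 44 -1 0;0 52 -1 0;0 56 -1 0;0 56 -1 0;0 56 -1 0'; python3 go.py .571 -.049 .0664; python3 - <<'E'
from ov import *
S=r.snapshot('side');T=r.snapshot('top');W=r.snapshot('wrist')
s=r.get_state()['tool_pos'];c=s[:2];z=s[2]+.0076;hc=(.571,-.049)
it=[(circ(c,.0265,z),(0,0,255))]
p=proj(S,(hc[0],hc[1],.08)).astype(int);b=over(S,(p[0]-40,p[1]-40,p[0]+40,p[1]+40),5,it)
a=over(W,(180,110,380,310),2,[(circ(hc,.07,.05),(0,255,0))])
cv2.imwrite('pics/c6.png',np.hstack([a,b]))
E
```

```text
clock: 30.5
tool_pos: [0.5711, -0.0504, 0.0766]
eef_rot: [-0.707, 0.0, -0.0, 0.707]
contact_force: [0.2, -0.0, 0.9]
opening: 0.376
t 30.5 pos [ 0.5711 -0.0504  0.0766] F [ 0.2 -0.   0.9] M [-0.    0.06 -0.  ] op 0.376
x [ 1.    -0.001  0.001] y [ 0.001  0.    -1.   ] z [0.001 1.    0.   ]
shift [-0.1 10.2  1.4]
```

View pics/c6.png

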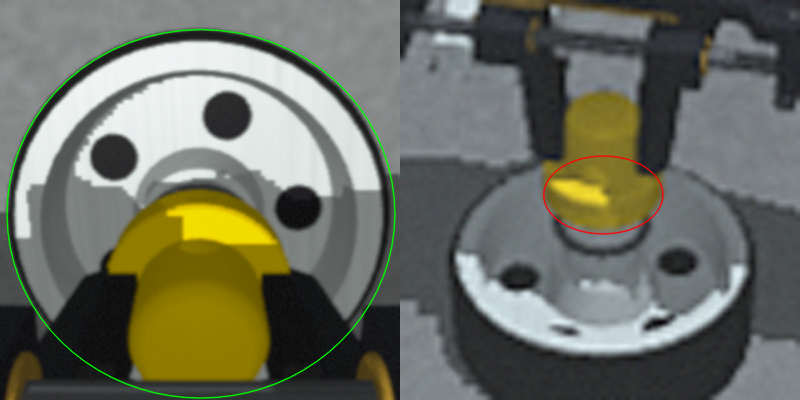

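Centres agree to within about 1 mm in both views (wrist display: cap 199, hub 201). Descending slowly while watching the force.

```bash
python3 -m inch '1 2 1 0;1 5 1 0;1 8 1 0;1 10 1 0;1 10 1 0'; python3 go.py; python3 -m inch '0 1 0 0;0 2 0 0;0 3 0 0;0 3 0 0'; python3 go.py
```

```text
clock: 31.15
tool_pos: [0.5715, -0.0493, 0.066]
eef_rot: [-0.707, 0.001, 0.0, 0.707]
contact_force: [0.6, -0.1, 0.0]
opening: 0.373
t 31.15 pos [ 0.5715 -0.0493  0.066 ] F [ 0.6 -0.1  0. ] M [-0.07  0.03 -0.01] op 0.373
x [ 1.    -0.001 -0.001] y [-0.001  0.    -1.   ] z [0.001 1.    0.   ]
clock: 31.55
tool_pos: [0.5718, -0.0493, 0.0633]
eef_rot: [-0.707, 0.0, -0.0, 0.707]
contact_force: [0.5, 0.2, -0.8]
opening: 0.376
t 31.55 pos [ 0.5718 -0.0493  0.0633] F [ 0.5  0.2 -0.8] M [-0.04  0.03 -0.08] op 0.376
x [ 1.    -0.001 -0.   ] y [-0.  0. -1.] z [0.001 1.    0.   ]
```

```bash
python3 -m inch '0 1 0 0;0 2 0 0;0 2 0 0'; python3 -m inch '0 1 0 0;0 2 0 0;0 2 0 0';python3 -m inch '0 1 0 0;0 1 0 0;0 2 0 0;0 2 0 0'; python3 go.py
```

```text
clock: 31.85
tool_pos: [0.5717, -0.0493, 0.0613]
eef_rot: [-0.707, 0.0, -0.0, 0.707]
contact_force: [0.3, -0.0, -0.6]
opening: 0.371
clock: 32.15
tool_pos: [0.5718, -0.0493, 0.0598]
eef_rot: [-0.707, 0.0, -0.0, 0.707]
contact_force: [-0.9, 0.4, 5.1]
opening: 0.374
clock: 32.55
tool_pos: [0.5717, -0.0492, 0.058]
eef_rot: [-0.707, 0.0, -0.0, 0.707]
contact_force: [-1.5, 1.4, 6.0]
opening: 0.375
t 32.55 pos [ 0.5717 -0.0492  0.058 ] F [-1.5  1.4  6. ] M [ 0.03  0.44 -0.01] op 0.375
x [ 1.    -0.001  0.   ] y [ 0.  0. -1.] z [0.001 1.    0.   ]
```

```bash
python3 -m inch '-0.5 1 0.5 0;-0.5 2 0.5 0;-0.5 2 0.5 0'; python3 -m inch '0 1 0 0;0 2 0 0;0 2 0 0';python3 -m inch '0 1 0 0;0 2 0 0;0 2 0 0'; python3 go.py
```

```text
clock: 32.85
tool_pos: [0.571, -0.0489, 0.0547]
eef_rot: [0.707, -0.001, -0.0, -0.707]
contact_force: [1.4, -0.6, -7.0]
opening: 0.379
clock: 33.15
tool_pos: [0.5711, -0.0488, 0.0529]
eef_rot: [-0.707, 0.001, 0.0, 0.707]
contact_force: [0.9, -0.0, -6.0]
opening: 0.375
clock: 33.45
tool_pos: [0.5715, -0.0488, 0.0524]
eef_rot: [-0.707, 0.0, -0.0, 0.707]
contact_force: [-1.4, -0.7, 3.9]
opening: 0.374
t 33.45 pos [ 0.5715 -0.0488  0.0524] F [-1.4 -0.7  3.9] M [-0.03  0.43  0.03] op 0.374
x [ 1.    -0.001  0.001] y [ 0.001  0.    -1.   ] z [0.001 1.    0.   ]
```

It clicked (force dropped to −7 N) and the roof now touches at TCP 0.0524, as predicted. Pushing to firm contact.

```bash
python3 -m inch '0 1 0 0;0 2 0 0;0 2 0 0'; python3 -m inch '0 1 0 0;0 2 0 0;0 2 0 0'; python3 go.py
```

```text
clock: 33.75
tool_pos: [0.5715, -0.0488, 0.0522]
eef_rot: [-0.707, -0.0, -0.001, 0.707]
contact_force: [-5.2, 1.4, 21.0]
opening: 0.374
clock: 34.05
tool_pos: [0.5716, -0.0488, 0.052]
eef_rot: [-0.707, -0.0, -0.001, 0.707]
contact_force: [-8.8, 1.2, 35.7]
opening: 0.37
t 34.05 pos [ 0.5716 -0.0488  0.052 ] F [-8.8  1.2 35.7] M [0.21 2.1  0.01] op 0.37
x [ 1.    -0.001  0.002] y [ 0.002  0.    -1.   ] z [0.001 1.    0.   ]
```

Fully home at 36 N. I'll ease off a little and take out the side load.

```bash
python3 -m inch '-0.5 -0.5 0 0;-1 -1 0 0;-1 -1 0 0;-1 -1 0 0'; python3 -m inch '0 0 0 0;0 0 0 0;0 0 0 0;0 0 0 0;0 0 0 0'; python3 go.py; python3 - <<'E'
from ov import *
S=r.snapshot('side');W=r.snapshot('wrist')
hc=(.571,-.049)
it=[(circ(hc,.0265,.060),(0,0,255)),(circ(hc,.0265,.0765),(0,0,255))]
p=proj(S,(hc[0],hc[1],.08)).astype(int);b=over(S,(p[0]-40,p[1]-40,p[0]+40,p[1]+40),5,it)
a=over(S,(295,40,395,190),4,[(circ((.47,-.257),.011,.17),(0,255,255))])
a=cv2.resize(a,(267,400));w=over(W,(180,130,320,270),2,[])
cv2.imwrite('pics/f1.png',np.hstack([a,b]));cv2.imwrite('pics/f2.png',over(W,(180,110,380,310),3,it))
T=r.snapshot('top');cv2.imwrite('pics/f3.png',T['frame'][:,:,::-1])
E
```

```text
clock: 34.45
tool_pos: [0.5716, -0.0488, 0.0521]
eef_rot: [-0.707, -0.001, -0.002, 0.707]
contact_force: [-3.9, 0.2, 27.4]
opening: 0.377
clock: 34.95
tool_pos: [0.5716, -0.0488, 0.0521]
eef_rot: [-0.707, -0.001, -0.002, 0.707]
contact_force: [-5.3, 1.3, 26.7]
opening: 0.374
t 34.95 pos [ 0.5716 -0.0488  0.0521] F [-5.3  1.3 26.7] M [0.07 1.29 0.04] op 0.374
x [ 1.    -0.001  0.004] y [ 0.004  0.    -1.   ] z [0.001 1.    0.   ]
```

View pics/f1.png

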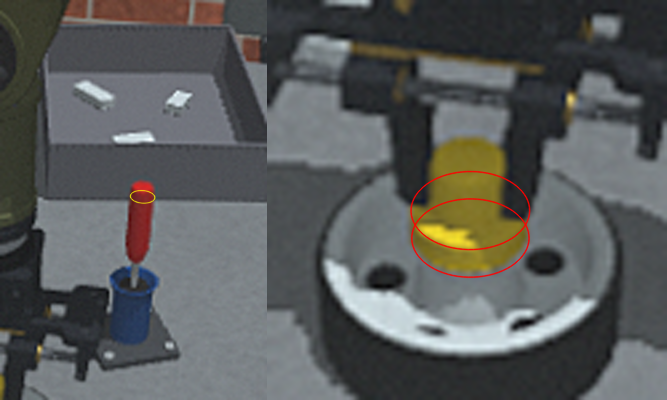

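View pics/f2.png

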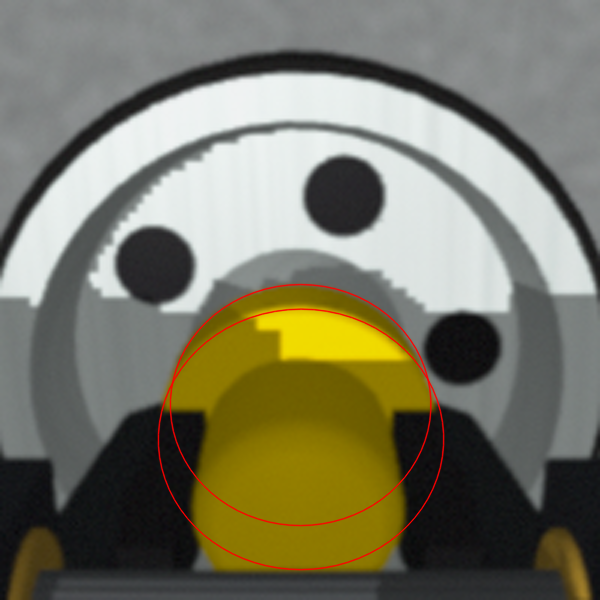

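The cap is home: it fits the model rings for rim z 0.060 in both views. It is level, and the press is steady at 27 N. The brush is upright in its stand. Handing in.

```bash
python3 -c "
from plant import r
print(r.finish_job())
s=r.get_state();print(s['clock'],s['tool_pos'],s['contact_force'],s['opening'])"
```

```text
the job is handed in; nothing more can be done
None
the job is handed in; nothing more can be done
```

I brushed the hub bore twice, stood the brush back in its stand and pressed the yellow cap fully home. I handed the job in at about 35 s, still holding the cap down; no verdict was reported.

- **Brush:** its lower end went down to about 1 mm above the bore floor by my calculation on both strokes, and up to about 48 mm after the first. The second stroke passed that height on the way out of the bore. In its stand, the top of the handle showed at the same pixel as at the start, within about 1 px.
- **Cap:** the bead met the spring ring at the predicted height, then the force dropped to −7 N (the click). The roof seated with the rim about 14 mm below the hub rim. My last reading was about 27 N of downward press, with about 5 N of side force left in x. Tilt was about 0.004 rad and centring was within about 1 mm.
- **Failed check:** my first grasp of the cap closed on nothing. The pictures showed the fingertips about 30 mm behind the reported TCP, while `r.tcp_to_tips` puts them 8 mm ahead. I corrected for that and the second grasp held; the cap had not been moved. It also means I held the brush about 30 mm higher on its handle than intended, with no harm seen.
- **Not checked:** I took a final top picture but did not look at it, so I did not measure the workpiece, caliper and deburring tool at the end. The arm did not go near them.

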